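# Fish a stirrer out from under the drip grate

## Task

The brass stirrer has slipped through the grate of the drip tray: stand the bitters bottle and the jigger aside on the black rubber bar mat, lift the grate by its handle straight up off its two dowels, keeping it level, and lay it flat on the mat with them. Then pick the stirrer out of the tray and lay it across the middle of the wooden coaster. Finally put the grate back level and fully home on its dowels and stand the bottle and the jigger upright again where each of them stood at the start, knocking neither of them over at any time.

Things in the scene. Friction and masses are not known exactly. Their poses are not given: they have to be found in the camera images.
- bitters_bottle: Small amber bitters bottle, round body 39 mm in diameter up to z = 75 mm, shoulder, black cap 21 mm in diameter up to z = 100 mm; 0.16 kg. At the start it stands on the grate, on one side (+y or -y) of the handle. Grip the upper half of the  lower down the cap meets the gripper. Origin: centre of its underside; z up.
- jigger: Double steel jigger, 88 mm tall: two cones joined by a waist of 22 mm diameter at z = 50 mm; 40 mm across at the foot, 43 mm at the rim; grip it from above just below the rim (a gripper closed on the waist meets the rim). 0.11 kg. At the start it stands on the grate on the other side of the handle. Origin: centre of its underside; z up.
- grate: Aluminium drip grate, 138 (x) by 208 mm (y), 5 thick, 0.32 kg: 12 mm slots along x, 6 mm bars. Lift handle in its middle: bar 12 wide (x), 60 long (y), top 27 and underside 13 mm above the origin. At y = -92 a 9 mm hole, at y = +92 a slot 9 (x) by 12 mm (y) for the dowels; fits a half turn round too. Origin: centre of underside. Home: underside 20 mm above the tray's, centred, axes in line.
- stirrer: Brass stirrer lying on the tray's floor under the grate, seen through the slots: a round rod 8 mm thick, 110 mm long along its x axis, with a flat disc, 18 mm across and 6 thick, at its +x end (in all from x = -58 to +66 mm); 45 g. Origin: underside of the rod, 3 mm from its middle, near the centre of mass; z up.
- drip_tray: Fixed steel drip tray, 156 (x) by 216 mm (y), rim 29 mm high, walls 3 mm, floor at z = 5 mm. Corner ledges (10 mm deep, at y = +-82) and two posts 15 mm thick (x = 0, y = +-92) carry the grate at z = 20 mm; on each post a brass dowel, 8 mm thick to z = 29, tapering to a point at z = 40; the grate has 0.5 mm play each side. Origin: centre of its underside; z up.
- bar_mat: Fixed black rubber bar mat with nubs, 240 mm (x) by 260 mm (y), things stand on it 6 mm above the worktop; its lip is 8 mm high and wide. Origin: centre of its underside.
- coaster: Fixed light-wood coaster, 91 mm (x) by 85 mm (y), 9 mm thick, lying on the worktop on the other side of the tray from the mat. Origin: centre of its underside.
Mind the look-alikes: they are no part of the job. What is shaped like the jigger but blue or green is not meant.

How it is judged:
By the outcome, as a careful person would: the job done as asked, in the order asked, and still so for the second after the job is handed in, with the robot touching nothing.
It also fails if it takes over 141 s, if anything falls off the work surface, if the arm or the gripper's body presses on something with over 40 N, if the wrist force passes 120 N, or if a joint passes its speed limit or range.

## Robot

A 6-joint arm with a two-finger parallel gripper is mounted at the origin on a cart in front of the work surface, level with it; the furniture and walls round the work are solid. World frame = base frame: x ahead of the robot, y to its left, z up, the work surface at z = 0. Lengths are in m, angles in rad, forces in N, time in s.
With the tool pointing down it reaches from about 0.3 to 0.875 m from the base axis. Payload 6.4 kg.
Tool frame: the origin (TCP) lies midway between the tips of the shut fingers; the grasp point (between the pads) lies 19 mm behind it (grip_point_offset is the distance from the TCP to the grasp point, in m); z points along the fingers, y is the line along which they close (so a half turn about z gives the same grasp; the last joint's range is limited). The gripper opens to 85 mm and grips with 20 to 120 N. Pads are 22 mm wide; open, the fingers measure 114 mm over their backs; the gripper's body (76 mm by 85 mm) begins 54 mm behind the grasp point. The pads swing forward as they close: fully open they stand 13 mm farther back than shut.
Start: joints at [-1.498, 0.181, 1.607, -0, 1.354, -0.206], TCP at [0.158, -0.553, 0.231] pointing down, gripper open.
Joint ranges: [-2.99, 2.99], [-0.89, 2.07], [0.3, 2.58], [-1.14, 4.28], [0, 2.63], [-3.12, 3.12]. Speed limits (rad/s): [2.57, 2.57, 3.01, 3.14, 3.14, 3.14].

## Interface

Orientations are given as a unit quaternion [x, y, z, w].
In Python, from plant import * gives the robot as it stands. Calls block until the motion is done:
- move_ptp(position, orientation): joint-space move of the TCP to a pose.
- servo_line(position, frame=None, v=0.15): straight line of the TCP; frame=None keeps the orientation; v is the mean speed in m/s.
- goto_joints(angles): joint-space move.
- let_go() and grab(grasp_force=None): open the fingers fully, or close them until they stop; grasp_force is the grip in N (None keeps the last).
- hold(seconds).
- ik(position, orientation): joint angles nearest the present ones, or None.
- get_image(name): name is "scene" or "top" or "wrist"; returns the picture (420x560x3 uint8, red, green, blue); there is no depth.
- calibration(name): a dict with "camera_matrix" (3x3 intrinsics, pixels), "rvec" (rotation vector, rad) and "tvec" (3), from world to camera coordinates, as OpenCV has them; the wrist camera has in their place "tool_from_camera" (4x4, takes a point from camera to tool coordinates, whose origin is the TCP and whose axes are the flange's). Camera axes: x right, y down, z forward; pixel columns grow to the right and rows downward; lengths in m; the calibration is good to about 2 mm. A picture is of the moment at which its call begins: read the wrist's pose just before it. calibration takes no time and is no camera call.
A pose or a line that the arm cannot do raises IKError and nothing moves.
- hand_in(): hands the job in; it is judged then, once.
Readings, each from a call of its own:
- read_t(): time.
- read_q(): joint angles.
- read_joint_vel(): joint speeds.
- read_effort(): joint torques, N m.
- read_position(): TCP position.
- read_eef_rot(): TCP orientation.
- read_wrist_force(): force on the tool from outside, world axes, zero at the start.
- read_wrist_torque(): the same for the moment, N m.
- read_finger_gap(): opening from 0.0 (shut) to 1.0 (fully open).
- read_grip_force(): force on a finger pad.
Only numpy, scipy, OpenCV 4.12 (cv2) and the standard library are available. Lean on these libraries where they do the work, as an engineer would, in place of code of your own. Each camera call takes 0.05 s, during which the arm holds its last target. There are 200 camera calls.

## Working session

There is one attempt and no reset: what is moved stays moved. The work goes in short steps, each a Python script; the robot and the scene stay as the last script left them, time stands still between calls to the robot, and variables do not carry over. Pictures are saved under pics/ and viewed, at most 14 in all, crops included, and the job is handed in when it is done.

```bash
ls; mkdir -p pics
cat > h.py <<'E'
from plant import *
import numpy as np, cv2
from scipy.spatial.transform import Rotation as R
def save(n,f,crop=None,s=1):
    im=get_image(n)
    cv2.imwrite('pics/%s_full.png'%f,im[...,::-1])
    return im
def show(f,crop,s):
    im=cv2.imread('pics/%s_full.png'%f); x0,y0,x1,y1=crop
    cv2.imwrite('pics/%s_c%d_%d.png'%(f,x0,y0),cv2.resize(im[y0:y1,x0:x1],None,fx=s,fy=s,interpolation=cv2.INTER_CUBIC))
def P(n,pose=None):
    c=calibration(n);K=np.array(c['camera_matrix'])
    if 'rvec' in c:
        Rm=cv2.Rodrigues(np.array(c['rvec'],float))[0];t=np.array(c['tvec'],float).ravel()
    else:
        T=np.eye(4);T[:3,:3]=R.from_quat(pose[1]).as_matrix();T[:3,3]=pose[0]
        M=np.linalg.inv(T@np.array(c['tool_from_camera']));Rm,t=M[:3,:3],M[:3,3]
    return K,Rm,t
def ray(n,px,pose=None):
    K,Rm,t=P(n,pose);d=Rm.T@np.linalg.inv(K)@np.array([px[0],px[1],1.]);return -Rm.T@t,d/np.linalg.norm(d)
def atz(n,px,z,pose=None):
    o,d=ray(n,px,pose);return o+d*(z-o[2])/d[2]
def proj(n,X,pose=None):
    K,Rm,t=P(n,pose);p=K@(Rm@np.array(X,float)+t);return p[:2]/p[2]
def tri(rs):
    A=sum(np.eye(3)-np.outer(d,d) for o,d in rs);b=sum((np.eye(3)-np.outer(d,d))@o for o,d in rs)
    X=np.linalg.solve(A,b);return X,[np.linalg.norm(np.cross(X-o,d)) for o,d in rs]
def down(yaw): # tool z down, tool y (closing line) at angle yaw from world y
    return (R.from_euler('z',yaw)*R.from_euler('x',np.pi)).as_quat()
E
python3 - <<'E'
from h import *
for n in('scene','top'):
    save(n,n);c=calibration(n);print(n,c)
print(calibration('wrist'),read_t(),read_eef_rot(),grip_point_offset if 'grip_point_offset' in globals() else None)
E
```

```text
pics
scene {'camera_matrix': array([[437.01550285,   0.        , 282.61459102],
       [  0.        , 437.01550285, 207.19725312],
       [  0.        ,   0.        ,   1.        ]]), 'rvec': array([ 1.24418738, -1.98613468,  1.15339563]), 'tvec': array([0.2046986 , 0.24567869, 0.77551645])}
top {'camera_matrix': array([[400.27622131,   0.        , 274.27023237],
       [  0.        , 400.27622131, 210.51946079],
       [  0.        ,   0.        ,   1.        ]]), 'rvec': array([ 2.18646298, -2.14823488,  0.12191438]), 'tvec': array([-0.00612046,  0.44594493,  1.13546986])}
{'camera_matrix': array([[341.78475045,   0.        , 279.49319788],
       [  0.        , 341.78475045, 207.33676001],
       [  0.        ,   0.        ,   1.        ]]), 'tool_from_camera': array([[-3.39262815e-04, -9.48932414e-01, -3.15479251e-01,
         8.12965344e-02],
       [ 9.99999804e-01, -4.87861748e-04,  3.92054556e-04,
        -4.02505852e-04],
       [-5.25943535e-04, -3.15479057e-01,  9.48932394e-01,
        -1.41609993e-01],
       [ 0.00000000e+00,  0.00000000e+00,  0.00000000e+00,
         1.00000000e+00]])} 0.1 [ 9.90297445e-01  1.38961594e-01  5.08489698e-05 -8.02522772e-04] 0.0187
```

View pics/scene_full.png

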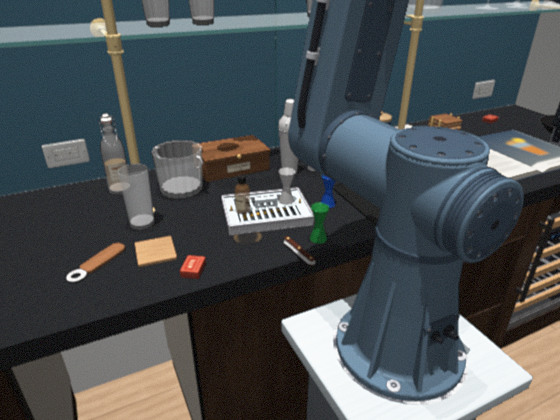

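View pics/top_full.png

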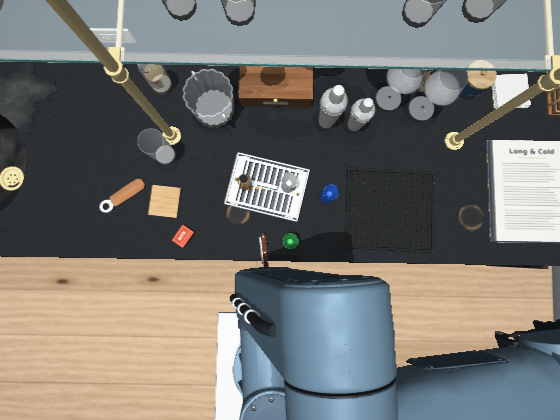

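The top view shows the tray at (267,187), with the amber bottle at (243,181) and the steel jigger at (289,182). The coaster is at (164,201) and the mat at (389,209). There are three jigger-shaped candidates: steel at (289,182), blue at (330,193) and green at (290,241). Only the steel one stands on the grate and is the right colour. I'll confirm that with the wrist camera from close by.

Run:
```python
from h import *
for k,px,z in [('tray',(267,187),.025),('coaster',(164,201),.009),('mat',(389,209),.006),('bottle',(243,181),.1),('jig',(289,182),.088),('blue',(330,193),.06),('green',(290,241),.06),('c1',(239,154),.029),('c2',(310,167),.029),('c3',(298,221),.029),('c4',(225,206),.029),('m1',(347,169),.006),('m2',(432,170),.006),('m3',(433,248),.006),('m4',(347,249),.006)]:
    print(k,atz('top',px,z).round(3))
t=atz('top',(267,187),.025)
T=np.array(calibration('wrist')['tool_from_camera'])
# place camera looking at tray centre, tool down yaw 0: pick tool x direction
for yaw in (0,np.pi/2,np.pi,-np.pi/2):
    q=down(yaw);print(yaw,(R.from_quat(q).as_matrix()@T[:3,3]).round(3),(R.from_quat(q).as_matrix()@T[:3,2]).round(3),ik([t[0]-.05,t[1],.35],q))
```

```text
tray [0.514 0.024 0.025]
coaster [0.47  0.326 0.009]
mat [ 0.459 -0.336  0.006]
bottle [0.517 0.089 0.1  ]
jig [ 0.519 -0.037  0.088]
blue [ 0.495 -0.155  0.06 ]
green [ 0.357 -0.043  0.06 ]
c1 [0.61  0.108 0.029]
c2 [ 0.575 -0.1    0.029]
c3 [ 0.416 -0.067  0.029]
c4 [0.456 0.144 0.029]
m1 [ 0.576 -0.213  0.006]
m2 [ 0.578 -0.466  0.006]
m3 [ 0.346 -0.463  0.006]
m4 [ 0.339 -0.212  0.006]
0 [0.081 0.    0.142] [-0.315 -0.    -0.949] [-2.04187806e-01 -1.50798372e-01  1.70650531e+00 -4.44089210e-16
  1.58588572e+00  1.36660852e+00]
1.5707963267948966 [-0.     0.081  0.142] [ 0.    -0.315 -0.949] [-0.20418781 -0.15079837  1.70650531  0.          1.58588572 -0.20418781]
3.141592653589793 [-0.081 -0.     0.142] [ 0.315  0.    -0.949] [-0.20418781 -0.15079837  1.70650531  0.          1.58588572 -1.77498413]
-1.5707963267948966 [ 0.    -0.081  0.142] [-0.     0.315 -0.949] [-2.04187806e-01 -1.50798372e-01  1.70650531e+00 -4.44089210e-16
  1.58588572e+00  2.93740485e+00]
```

Run:
```python
from h import *
import json
q=down(-.166); poses={}
for n,p in [('w1',[.50,-.06,.28]),('w2',[.50,.12,.28])]:
    move_ptp(p,q); hold(.2)
    poses[n]=[list(map(float,read_position())),list(map(float,read_eef_rot()))]; save('wrist',n)
json.dump(poses,open('poses.json','w')); print(poses,read_t(),read_q())
a=cv2.imread('pics/w1_full.png');b=cv2.imread('pics/w2_full.png')
```

```text
{'w1': [[0.4999632995659951, -0.06060641557375123, 0.27990443719976843], [0.9965149520121706, -0.08341428309803556, -8.657394010473123e-05, 1.7215542644095284e-05]], 'w2': [[0.5003627459789227, 0.1184589679796421, 0.27997657690449257], [0.9964592133529353, -0.0840774378414738, 2.2398344169092082e-05, 0.00014166289839345658]]} 3.5083 [ 1.73763469e-03  4.19738836e-03  1.69913910e+00 -1.91129476e-04
  1.43830428e+00  1.74079666e+00]
```

View pics/w1_full.png

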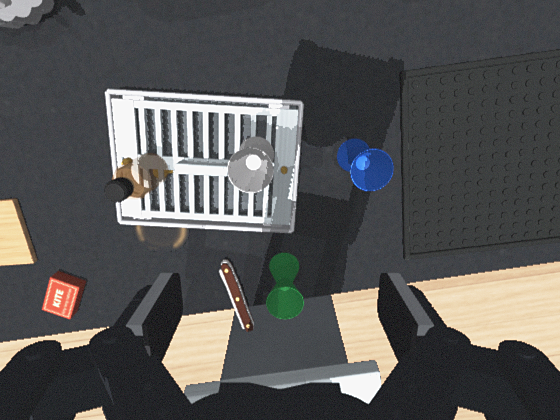

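View pics/w2_full.png

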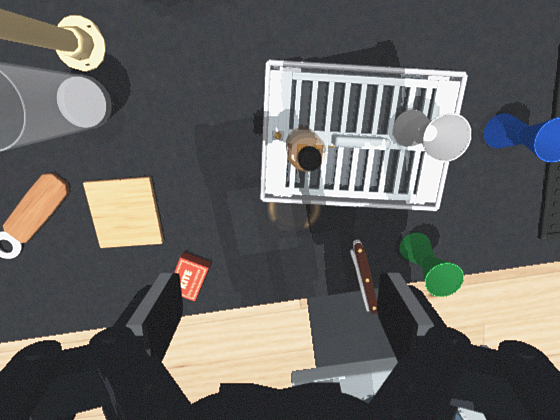

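Wrist view w1 has the tray from (108,91) to (295,232), the steel jigger's rim at (250,168) and the bottle's cap at (118,189). In w2 the tray runs from (268,62) to (465,208), with the rim at (446,137), the cap at (310,158) and the coaster at (123,212). Next I'll enlarge both.

```bash
python3 - <<'E'
from h import *
show('w1',(98,80,312,240),3.7)
show('w2',(258,52,478,217),3.6)
E
ls pics
```

```text
scene_full.png
top_full.png
w1_c98_80.png
w1_full.png
w2_c258_52.png
w2_full.png
```

View pics/w1_c98_80.png

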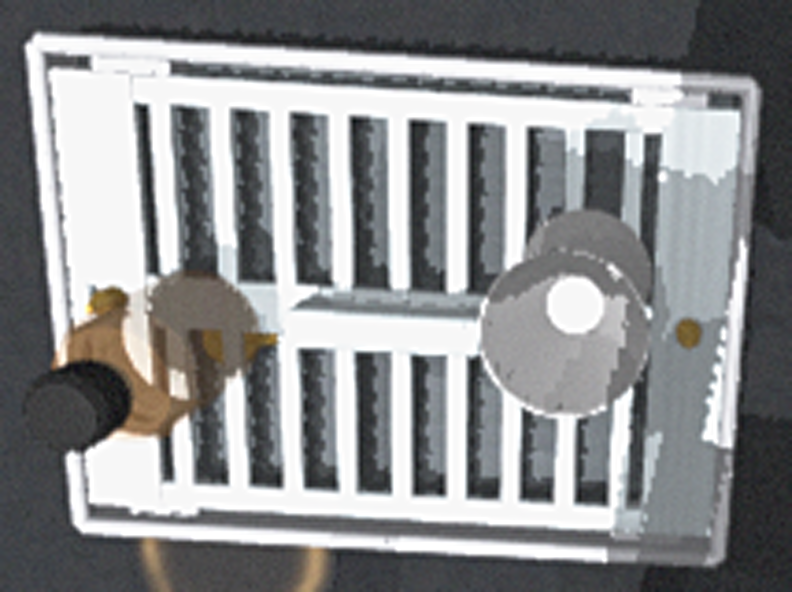

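View pics/w2_c258_52.png

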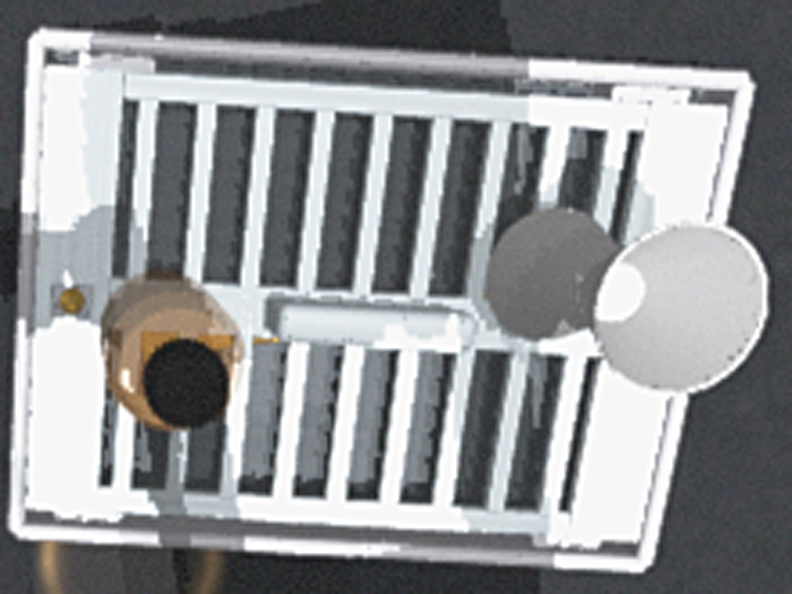

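```bash
cat > m.py <<'E'
from h import *
import json
from scipy.optimize import least_squares
PO=json.load(open('poses.json'))
f1=lambda p:(98+(p[0]+.5)/3.7-.5,80+(p[1]+.5)/3.7-.5)
f2=lambda p:(258+(p[0]+.5)/3.6-.5,52+(p[1]+.5)/3.6-.5)
def two(a,b):
    X,e=tri([ray('wrist',f1(a),PO['w1']),ray('wrist',f2(b),PO['w2'])]);return X.round(4),np.round(e,4)
E
python3 - <<'E'
from m import *
for k,a,b in [('TL',(32,38),(38,32)),('TR',(755,82),(748,75)),('BR',(718,560),(645,570)),('BL',(78,530),(13,532)),('dow+',(107,297),(70,297)),('rim',(565,332),(681,307)),('cap',(60,405),(187,385)),('h+',(290,325),(280,318)),('h-',(482,332),(470,325))]: print(k,*two(a,b))
for p in [(83,183),(151,177),(162,243),(97,248)]: print('coaster',atz('wrist',p,.009,PO['w2']).round(4))
for p in [(239,154),(310,167),(298,221),(225,206)]: print('top tray',atz('top',p,.029).round(4))
print('dow-',atz('wrist',f1((689,332)),.04,PO['w1']))
# tray fit: c, yaw, z, per-view
loc=np.array([[.078,.108],[.078,-.108],[-.078,-.108],[-.078,.108]])
A=[(32,38),(755,82),(718,560),(78,530)];B=[(38,32),(748,75),(645,570),(13,532)]
def res(v,views=('w1','w2')):
    r=[]
    c,s=np.cos(v[2]),np.sin(v[2])
    for i,(x,y) in enumerate(loc):
        X=[v[0]+c*x-s*y,v[1]+s*x+c*y,v[3]]
        for w,f,q in(('w1',f1,A[i]),('w2',f2,B[i])):
            if w in views: r+=list(proj('wrist',X,PO[w])-f(q))
    return r
for vw in (('w1','w2'),('w1',),('w2',)):
    s=least_squares(res,[.51,.02,-.16,.029],args=(vw,));print(vw,s.x.round(4),np.abs(s.fun).max())
E
```

```text
TL [0.6153 0.1113 0.0284] [0.0001 0.0001]
TR [ 0.5679 -0.0967  0.0253] [0.0003 0.0003]
BR [ 0.4162 -0.0618  0.0262] [0.0009 0.0009]
BL [0.4643 0.1471 0.0269] [0.0004 0.0004]
dow+ [0.5375 0.1151 0.0238] [0.0002 0.0002]
rim [ 0.5192 -0.0363  0.1116] [0.0001 0.0001]
cap [0.5233 0.0881 0.1221] [0.0008 0.0008]
h+ [0.5227 0.0531 0.0454] [0.0004 0.0004]
h- [ 0.5109 -0.0035  0.0451] [0.0004 0.0004]
coaster [0.5177 0.3633 0.009 ]
coaster [0.5109 0.2779 0.009 ]
coaster [0.4225 0.2889 0.009 ]
coaster [0.43   0.3757 0.009 ]
top tray [0.6101 0.1079 0.029 ]
top tray [ 0.5752 -0.1004  0.029 ]
top tray [ 0.4164 -0.067   0.029 ]
top tray [0.456  0.1442 0.029 ]
dow- [ 0.49889924 -0.06514345  0.04      ]
('w1', 'w2') [ 0.5157  0.0252 -0.226   0.0244] 1.5526368478186896
('w1',) [ 0.5155  0.026  -0.2243  0.0233] 0.5808431424439391
('w2',) [ 0.5155  0.0245 -0.2276  0.0234] 0.8747465402680064
```

Tray yaw is about -0.225 rad, and the heights agree to within 3 mm (rim .112, cap .122, handle .045). Now I'll move the bottle to the mat, and check the mat's edges first.

```bash
cat >> h.py <<'E'
YT=-.225+np.pi/2
def w(p): return [float(x) for x in p]
def st(m=''):
    print(m,'t%.1f'%read_t(),'pos',np.round(read_position(),4),'F',np.round(read_wrist_force(),1),'gap %.3f'%read_finger_gap(),'gf %.1f'%read_grip_force())
def pick(x,y,z,q,force,hi,lift):
    move_ptp([x,y,hi],q); servo_line([x,y,z],v=.12); hold(.3); grab(force); hold(.2); st('grabbed')
    servo_line([x,y,lift],v=.15); st('lifted')
def put(x,y,z,q,hi,up):
    servo_line([x,y,hi],q,v=.25); servo_line([x,y,z+.015],v=.15); servo_line([x,y,z],v=.04); hold(.3); st('down'); let_go(); servo_line([x,y,up],v=.2); st('released')
E
python3 - <<'E'
from m import *
for p in [(402,71),(408,253)]: print('mat edge',atz('wrist',p,.008,PO['w1']).round(4))
for p in [(347,169),(432,170),(433,248),(347,249)]: print(atz('top',p,.008).round(3))
st()
q=down(YT)
pick(.5233,.0885,.066,q,40,.17,.21)
E
```

```text
mat edge [ 0.581  -0.2139  0.008 ]
mat edge [ 0.3526 -0.2093  0.008 ]
[ 0.576 -0.212  0.008]
[ 0.577 -0.466  0.008]
[ 0.346 -0.463  0.008]
[ 0.339 -0.212  0.008]
 t3.5 pos [0.5003 0.1186 0.28  ] F [ 0.1  0.6 -0.8] gap 0.998 gf 0.0
grabbed t6.9 pos [0.5233 0.0885 0.0662] F [-3.   0.1  4.9] gap 0.442 gf 40.1
lifted t8.0 pos [0.5225 0.0885 0.2087] F [-0.6  0.5 -2.6] gap 0.439 gf 40.2
```

Run:
```python
from h import *
q=down(YT)
put(.539,-.40,.0475,q,.19,.17)
pick(.5192,-.0363,.085,q,35,.19,.23)
```

```text
down t12.0 pos [ 0.5389 -0.3999  0.0474] F [-0.1  0.3 -1.7] gap 0.439 gf 40.3
released t13.3 pos [ 0.5384 -0.3994  0.1687] F [-0.   0.7 -0.7] gap 1.002 gf 0.0
grabbed t16.7 pos [ 0.5193 -0.0363  0.0853] F [-2.5 -0.1  5.4] gap 0.468 gf 35.0
lifted t17.8 pos [ 0.5185 -0.0361  0.2288] F [ 0.4 -0.4 -1.3] gap 0.475 gf 35.4
```

Run:
```python
from h import *
q=down(YT)
put(.539,-.28,.0655,q,.215,.19)
import json
move_ptp([.47,-.16,.28],q);hold(.2)
PO=json.load(open('poses.json'));PO['w3']=[w(read_position()),w(read_eef_rot())];json.dump(PO,open('poses.json','w'));save('wrist','w3')
```

```text
down t20.8 pos [ 0.5393 -0.2804  0.0663] F [-1.9  1.   5.9] gap 0.467 gf 35.8
released t22.1 pos [ 0.5383 -0.2795  0.1888] F [-1.   0.2 -0.3] gap 0.998 gf 0.0
```

View pics/w3_full.png

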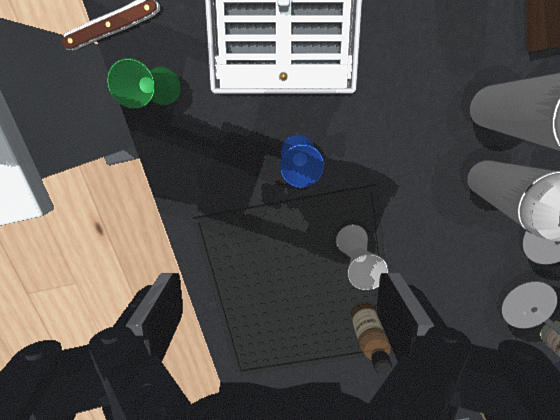

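Both stand upright on the mat: jigger foot at (352,240), bottle at (368,335). Mat corners are at (200,222), (374,185) and (240,370). I'll check these before taking the grate.

Run:
```python
from m import *
for p in [(200,222),(374,185),(240,370)]: print('mat corner',atz('wrist',p,.008,PO['w3']).round(4))
print('jig foot',atz('wrist',(352,240),.006,PO['w3']).round(4))
q=down(YT)
c=[.5165,.0250]
move_ptp([*c,.12],q); servo_line([*c,.0295],v=.08); hold(.3); st('at handle'); grab(20); hold(.3); st('g20')
```

```text
mat corner [ 0.3525 -0.2111  0.008 ]
mat corner [ 0.5779 -0.2125  0.008 ]
mat corner [ 0.3407 -0.4535  0.008 ]
jig foot [ 0.5397 -0.2809  0.006 ]
at handle t25.6 pos [0.5167 0.025  0.0298] F [ 0.3 -1.1 -0.3] gap 0.996 gf 0.0
g20 t26.6 pos [0.5165 0.025  0.0295] F [-0.6 -0.9  1.2] gap 0.133 gf 23.5
```

Run:
```python
from h import *
q=down(YT); c=[.5165,.0250]; g=[.428,-.335]; qm=down(-.025+np.pi/2)
grab(70); hold(.2); st('g70')
servo_line([*c,.06],v=.04); st('up'); servo_line([*c,.18],v=.12); hold(.2); st('lifted')
save('scene','s2')
servo_line([*g,.18],qm,v=.18); hold(.2); st('over mat')
servo_line([*g,.03],v=.12); servo_line([*g,.0153],v=.03); hold(.3); st('down')
```

```text
g70 t27.0 pos [0.5165 0.025  0.0297] F [-3.1 -1.   5.3] gap 0.122 gf 69.0
up t27.9 pos [0.5163 0.025  0.0598] F [ 0.3  0.1 -2.1] gap 0.125 gf 68.2
lifted t29.2 pos [0.5161 0.0251 0.1792] F [-0.1 -0.  -3.3] gap 0.123 gf 68.2
over mat t31.7 pos [ 0.4282 -0.3346  0.18  ] F [-0.2  1.1 -3.3] gap 0.126 gf 68.2
down t34.0 pos [ 0.4278 -0.3348  0.0157] F [-3.3  3.1  5.4] gap 0.122 gf 69.3
```

Run:
```python
from m import *
q=down(YT); g=[.428,-.335]
let_go(); servo_line([*g,.15],v=.2)
for n,p in [('w4',[.50,.055,.22]),('w5',[.50,.115,.22])]:
    move_ptp(p,q); hold(.3)
    PO[n]=[w(read_position()),w(read_eef_rot())]; save('wrist',n)
json.dump(PO,open('poses.json','w')); st()
for n in ('w4','w5'): print(n,[proj('wrist',[.5157+a*.975+b*.223,.0252-a*.223+b*.975,.029],PO[n]).round() for a in(-.078,.078) for b in (-.108,.108)])
```

```text
t38.1 pos [0.5001 0.1143 0.22  ] F [ 0.8 -0.1 -0.5] gap 0.999 gf 0.0
w4 [array([230., 295.]), array([218.,  92.]), array([369., 295.]), array([388.,  92.])]
w5 [array([243., 338.]), array([235., 155.]), array([376., 338.]), array([395., 155.])]
```

View pics/w4_full.png

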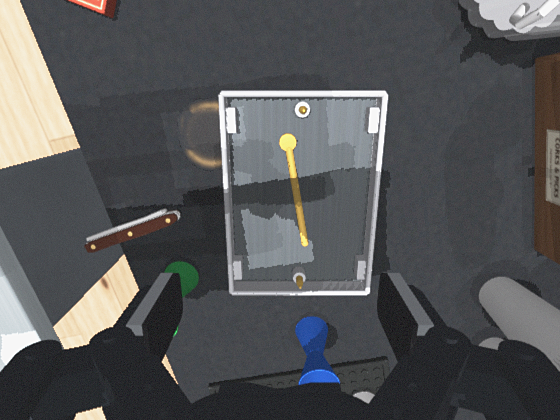

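View pics/w5_full.png

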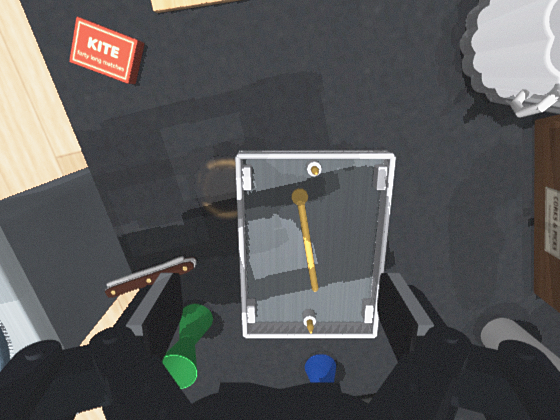

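The stirrer lies near the middle of the tray. In w4 its disc is at (288,142) and the tail at (305,245); in w5 the disc is at (300,197) and the tail at (315,291).

Run:
```python
from m import *
for k,a,b in(('disc',(288,142.5),(300,197.5)),('tail',(305,245),(315,291))):
    X,e=tri([ray('wrist',a,PO['w4']),ray('wrist',b,PO['w5'])]);print(k,X.round(4),np.round(e,4),atz('wrist',a,.010,PO['w4']).round(4),atz('wrist',b,.010,PO['w5']).round(4))
# line by colour in w4
for n in('w4','w5'):
    im=cv2.imread('pics/%s_full.png'%n);hsv=cv2.cvtColor(im,cv2.COLOR_BGR2HSV)
    m=cv2.inRange(hsv,(12,110,60),(35,255,255));m[:,:270]=0;m[:,340:]=0
    k,l,s,c=cv2.connectedComponentsWithStats(m)
    i=1+np.argmax(s[1:,4]);ys,xs=np.nonzero(l==i);print(n,s[i],cv2.fitLine(np.c_[xs,ys].astype(np.float32),cv2.DIST_HUBER,0,.01,.01).ravel())
```

```text
disc [0.5162 0.086  0.0117] [0. 0.] [0.5162 0.0857 0.01  ] [0.5162 0.0854 0.01  ]
tail [ 0.51   -0.027   0.0167] [0.0002 0.0002] [ 0.51   -0.0302  0.01  ] [ 0.5096 -0.0313  0.01  ]
w4 [279 133  29 113 864] [1.6589299e-01 9.8614377e-01 2.9524048e+02 1.8788200e+02]
w5 [292 189  26 103 767] [1.6453764e-01 9.8637080e-01 3.0613376e+02 2.3684224e+02]
```

Run:
```python
from m import *
print('glass base',atz('wrist',(82,102),0,PO['w2']).round(3))
q=down(1.516); qc=down(1.464); s=[.513,.0272]; c=[.4705,.3263]
move_ptp([*s,.09],q); servo_line([*s,.02],v=.1); servo_line([*s,.0068],v=.04); hold(.3); st('at'); grab(40); hold(.2); st('grab')
servo_line([*s,.12],v=.15); st('lift')
servo_line([*c,.10],qc,v=.2); servo_line([*c,.02],v=.12); servo_line([*c,.0108],v=.03); hold(.3); st('down')
```

```text
glass base [0.61  0.336 0.   ]
at t40.4 pos [0.5131 0.0272 0.0069] F [0.6 0.2 0.3] gap 1.002 gf 0.0
grab t41.3 pos [0.513  0.0272 0.0069] F [-0.8  0.   2.1] gap 0.065 gf 39.2
lift t42.2 pos [0.5123 0.0273 0.1191] F [-1.1 -0.1 -1.2] gap 0.068 gf 39.0
down t45.5 pos [0.4707 0.3264 0.0109] F [-0.   0.3  0.5] gap 0.067 gf 39.3
```

Run:
```python
from m import *
let_go(); c=[.4705,.3263]
servo_line([*c,.12],v=.15)
move_ptp([.46,.30,.22],down(1.464)); hold(.3)
PO['w6']=[w(read_position()),w(read_eef_rot())]; save('wrist','w6');json.dump(PO,open('poses.json','w'))
st(); show('w6',(150,80,430,290),2.8)
```

```text
t47.9 pos [0.4595 0.2999 0.2187] F [-0.1 -0.8 -0.8] gap 1.001 gf 0.0
```

View pics/w6_c150_80.png

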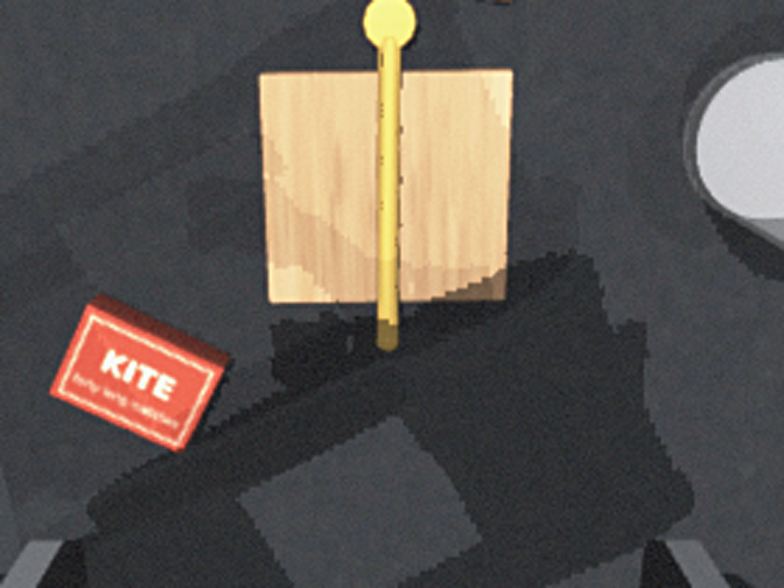

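The stirrer lies across the middle of the coaster (rod at crop x≈388, coaster 262–512). Next the grate goes back.

Run:
```python
from h import *
q=down(YT); c=[.5165,.0250]; g=[.428,-.335]; qm=down(-.025+np.pi/2)
move_ptp([.44,-.15,.24],qm); servo_line([*g,.15],v=.2); servo_line([*g,.0155],v=.12); hold(.3); st('at'); grab(70); hold(.2); st('grab')
servo_line([*g,.18],v=.12); hold(.1); st('lift')
servo_line([*c,.18],q,v=.18); servo_line([*c,.06],v=.12); hold(.4); st('over'); print(R.from_quat(read_eef_rot()).apply([1,0,0]), R.from_quat(q).apply([1,0,0]))
for z in (.050,.045,.040,.036,.033,.031):
    servo_line([*c,z],v=.04); st(z)
    F=np.array(read_wrist_force())
    if np.abs(F[:2]).max()>15 or F[2]>15: print('STOP');break
```

```text
at t52.4 pos [ 0.4282 -0.3352  0.0159] F [-0.1 -1.   0.2] gap 1.000 gf 0.0
grab t53.2 pos [ 0.4281 -0.3351  0.0157] F [0.2 1.2 2.1] gap 0.128 gf 69.0
lift t54.8 pos [ 0.4276 -0.3346  0.1791] F [ 0.4 -0.7 -2.9] gap 0.118 gf 68.4
over t58.6 pos [0.5167 0.025  0.0603] F [ 0.4  0.4 -2.8] gap 0.122 gf 68.3
[2.23077417e-01 9.74800731e-01 1.14265675e-05] [0.22310636 0.97479411 0.        ]
0.05 t59.0 pos [0.516  0.0251 0.0494] F [-0.2  0.1 -3.1] gap 0.124 gf 68.3
0.045 t59.3 pos [0.5162 0.0251 0.0446] F [-0.2 -0.5 -3. ] gap 0.122 gf 68.3
0.04 t59.5 pos [0.5162 0.025  0.0397] F [ 0.6 -0.2 -2.3] gap 0.120 gf 68.3
0.036 t59.8 pos [0.5164 0.025  0.0357] F [ 0.   0.4 -3.5] gap 0.125 gf 68.3
0.033 t60.0 pos [0.5165 0.025  0.0328] F [-0.8  0.2 -3.2] gap 0.125 gf 68.4
0.031 t60.3 pos [0.5165 0.025  0.0309] F [-0.3 -0.8 -3.7] gap 0.127 gf 68.4
```

Sliding on freely, so I'll seat it.

Run:
```python
from h import *
c=[.5165,.0250]
for z in (.0297,.029,.0283,.0276):
    servo_line([*c,z],v=.02); hold(.15); st(z)
    if read_wrist_force()[2]>8: break
let_go(); hold(.1); servo_line([*c,.12],v=.15)
q=down(YT)
# bottle: same tcp as released
pick(.539,-.40,.0475,q,40,.16,.20)
servo_line([.5233,.0885,.20],v=.22); servo_line([.5233,.0885,.08],v=.15); hold(.2)
for z in (.0667,.066,.0652):
    servo_line([.5233,.0885,z],v=.04); hold(.15); st(z)
    if read_wrist_force()[2]>2: break
let_go(); servo_line([.5233,.0885,.17],v=.15); st('bottle')
```

```text
0.0297 t60.7 pos [0.5165 0.025  0.0297] F [-2.  -0.6 -2.7] gap 0.120 gf 68.4
0.029 t61.1 pos [0.5165 0.025  0.0297] F [-5.1  0.2  5.4] gap 0.128 gf 69.6
0.0283 t61.5 pos [0.5165 0.025  0.0296] F [-6.8  0.9 12.5] gap 0.123 gf 70.6
grabbed t66.7 pos [ 0.539  -0.4001  0.0477] F [-1.6  0.3  2.2] gap 0.442 gf 40.3
lifted t67.9 pos [ 0.5384 -0.3994  0.1984] F [ 0.2 -0.1 -1.8] gap 0.441 gf 40.2
0.0667 t72.1 pos [0.5233 0.0885 0.0667] F [-1.4 -0.3  2.7] gap 0.439 gf 40.6
bottle t73.4 pos [0.5226 0.0885 0.1691] F [ 0.1 -0.4 -0.2] gap 1.001 gf 0.0
```

Run:
```python
from m import *
q=down(YT);j=[.5192,-.0363]
pick(.539,-.28,.066,q,35,.18,.22)
servo_line([*j,.22],v=.22); servo_line([*j,.10],v=.15); hold(.2)
for z in (.0862,.0855,.0848,.0841):
    servo_line([*j,z],v=.04); hold(.15); st(z)
    if read_wrist_force()[2]>2: break
let_go(); servo_line([*j,.19],v=.15); st('jig')
move_ptp([.50,-.06,.28],down(-.166)); hold(.3); save('wrist','w7'); show('w7',(98,80,312,240),3.7); st()
```

```text
grabbed t76.9 pos [ 0.5391 -0.2801  0.0663] F [-1.1  0.8  5.6] gap 0.466 gf 35.1
lifted t78.1 pos [ 0.5384 -0.2795  0.2186] F [-0.6  0.2 -1.8] gap 0.467 gf 35.4
0.0862 t81.2 pos [ 0.519  -0.0363  0.086 ] F [ 0.4  0.2 -1. ] gap 0.465 gf 35.4
0.0855 t81.5 pos [ 0.5192 -0.0363  0.0855] F [-0.1 -0.9 -0.9] gap 0.469 gf 35.4
0.0848 t82.0 pos [ 0.5195 -0.0364  0.0852] F [-0.6 -0.1  6.5] gap 0.466 gf 35.7
jig t83.3 pos [ 0.5185 -0.0361  0.1891] F [-0.5  0.6  1.5] gap 1.005 gf 0.0
 t85.0 pos [ 0.5    -0.06    0.2799] F [-0.6  0.5 -0.3] gap 0.999 gf 0.0
```

View pics/w7_c98_80.png

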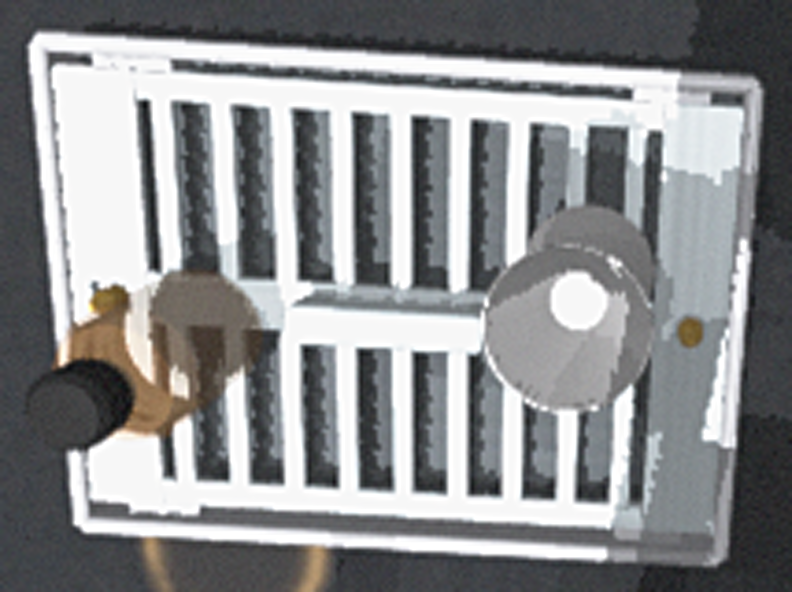

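This matches the starting picture: the grate is home, and the bottle and jigger are upright at the same pixels (cap (62,404), rim (567,330)). Handing in.

```bash
python3 -c "
from h import *
print(hand_in(),read_t())"
```

```text
the job is handed in; nothing more can be done
the job is handed in; nothing more can be done
```

The job is finished and handed in at about 85 s of the 141 s allowed: the stirrer lies across the middle of the coaster, the grate is back home on its dowels, and the bottle and jigger stand upright where they started, neither knocked over.

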